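Draw the wheel tray home with the swarf hook

ROBOT

A 6-joint arm with a two-finger parallel gripper is mounted at the origin on a cart in front of the work surface, level with it; the furniture and walls round the work are solid. World frame = base frame: x ahead of the robot, y to its left, z up, the work surface at z = 0. Lengths are in m, angles in rad, forces in N, time in s.
With the tool pointing down it reaches from about 0.275 to 0.975 m from the base axis. Payload 8.4 kg.
Tool frame: the origin (TCP) lies at the very end of the fingers, on their centre line; the grasp point (between the pads) lies manip.grip_depth behind it (manip.grip_depth is the distance from the TCP to the grasp point, in m); z points along the fingers, y is the line along which they close (so a half turn about z gives the same grasp; the last joint's range is limited). The gripper opens to 92 mm and grips with 3 to 60 N. Pads are 20 mm wide; open, the fingers measure 128 mm over their backs; the gripper's body (75 mm by 189 mm) begins 69 mm behind the grasp point.
Start: joints at [-1.153, 0.353, 1.633, -0, 1.155, -0.002], TCP at [0.255, -0.571, 0.215] pointing down, gripper open.
Joint ranges: [-2.63, 2.63], [-0.92, 2.1], [0.06, 2.66], [-1.3, 4.44], [0, 2.69], [-3.02, 3.02]. Speed limits (rad/s): [2.22, 2.22, 2.79, 3.14, 3.14, 3.14].

INTERFACE

Orientations are given as a unit quaternion [w, x, y, z].
In Python, from rig import readout, viewer, manip gives the robot as it stands.
- The arm moves only by the tool send_rows, never from a script. Its argument "increments" is a list of rows, each a list of 7 numbers: the shift along the world's x, y, z in cm, then the turn, a rotation vector about the world's x, y, z in rad, then the closure in counts, from 0 (fully open) to 255 (shut). A call has exactly 5 rows; each row shifts and turns the commanded pose from where the row before left it; what a row does not reach is not made up. A row lasts 1/10 s, in which the tool goes at most 50 mm and 8.59 degrees, less where a joint would pass 70% of its speed; a pose out of reach is approached as far as the arm can. A call is refused whole if a number of a shift passes 5 or a number of a turn 0.15, either way. A call with a gripper value outside its range is refused whole. The fingers move at their own pace and stop on an object; the grip force is fixed at half the most. Time passes only in rows, so rows that do not move let the fingers close, or fill a call up. It gives the time, the measured TCP pose, the force, the opening and the grip force at its end, in the units of the state.
- readout.sense(): the state, without advancing time (a new reading comes with each control period).
- viewer.grab_frame(name): name is "side" or "top" or "wrist"; returns a dict with "img" (384x512x3 uint8, red, green, blue), "fx", "fy", "cx", "cy" (pixels), "T" (4x4, takes a point from camera to world coordinates). Camera axes: x right, y up, looking along -z (the intrinsics and any distortion apply to the point x, -y, -z); pixel columns grow to the right and rows downward; lengths in m; the calibration is good to about 2 mm. A picture is of the moment at which its call begins. There is no depth.
- manip.finish_job(): hands the job in; it is judged then, once.
The state is a dict: "t": time; "joint_positions": joint angles; "dq": joint speeds; "tau": joint torques, N m; "tool_pos": TCP position; "eef_rot": TCP orientation; "force": force on the tool from outside, world axes, zero at the start; "torque": the same for the moment, N m; "gripper_width": finger opening in m; "finger_force": force on a finger pad.
Only numpy, scipy, OpenCV 4.12 (cv2) and the standard library are available. Lean on these libraries where they do the work, as an engineer would, in place of code of your own. Each camera call takes 0.05 s, during which the arm holds its last target. There are 200 camera calls.

TASK

Take the black-handled swarf hook from its stand, drop its toe inside the far sheet-steel tray behind the tray's near wall and drag the tray, wheels and all, towards you in between the aluminium guide cheeks until its near wall lies flush against the steel stop bar, wherever that has been set. Then keep a steady pull of about 10 N on it for a full second to bed it; never pull harder than 20 N, and never touch the tray with the gripper: its edges are sharp. Finally lay the hook back in the slots of its stand as you found it, leaving the tray square between the cheeks and everything else on the bench undisturbed.

Things in the scene. Friction and masses are not known exactly. Their poses are not given: they have to be found in the camera images.
- hook: swarf hook, 120 g: black handle bar 16 wide, 18 high; a steel rod of 8 diameter runs on along its axis, then bends straight down into a toe of 8 diameter. Origin on the axis of handle and rod, x towards the toe, z up. Handle from x = -60 to +50; the toe's axis is at x = +120, its round tip 38 below the handle's axis. At rest the axis is 58 above the bench, the toe hanging free
- hook_toe (a point): lowest point of the hook's toe: 120 ahead of and 38 below the hook's origin
- hook_stand: dark steel stand of the hook, fixed: plate 175 x 60 x 8, two slotted posts 12 thick: at x = -48 a slot 22 wide, floor at height 49, for the handle; at x = +85 a slot 14 wide, floor at height 54, for the rod; slots about 12 deep, open upwards. Grip the handle between the posts. Origin on the bench 58 straight below the resting hook's origin; same axes as the resting hook
- tray: open tray of folded sheet steel, 140 x 140, walls 25 high and 3 thick, floor 2 thick, about 0.25 kg; two loose wheels lie in it, clear of the near wall. Origin: on the underside at the middle of the OUTER face of the near wall (the wall towards the robot); x points away from the robot into the tray (its far wall ends at x = 140), y across. It slides on the bench; its mass and the friction vary
- tray_guide: two aluminium guide cheeks, fixed: 18 high, 164 apart, straight from x = -40 to x = +45, then flaring to a mouth about 180 wide at x = +75. Origin on the bench midway between them; x points out of the mouth, away from the robot; y across. The tray's 140 fits between with 12 to spare on each side
- stop_block: aluminium cross block between the cheeks, 163 wide, 18 high, fixed, from x = -40 to x = -16; origin and axes as the guide's. Two screws carry a steel stop bar 160 wide and 18 high in front of it, locked, whose flat face can have been set anywhere from x = 0 to x = +22. That setting is not reported: feel for the bar slowly with the tray; it does not give
- wheel_large: beige grinding wheel, 64 diameter, 15 thick, lying in the tray, slides freely; origin at the centre of its underside
- wheel_small: brown grinding wheel, 52 diameter, 12 thick, lying in the tray, slides freely; origin at the centre of its underside
- cork: bystander: brown cork block, 45 x 70 x 28; origin under it
- felt: bystander: light felt block, 38 x 60 x 22; origin under it
- stick: bystander: brown dressing stick, 25 x 75 x 12; origin under it
- pink_wheel: bystander: small pink wheel on the bench, 40 diameter, 9 thick; origin under it
- jar: bystander: brown paste jar with black lid, 52 diameter, 60 high; origin under it
Mind the look-alikes: they are no part of the job. What is shaped like the wheel_large but green is not meant.

How it is judged:
By the outcome, as a careful person would: the job done as asked, in the order asked, and still so for the second after the job is handed in, with the robot touching nothing.
It also fails if it takes over 64 s, if anything falls off the work surface, if the arm or the gripper's body presses on something with over 40 N, if the wrist force passes 120 N, or if a joint passes its speed limit or range.

## Working session

There is one attempt and no reset: what is moved stays moved. The work goes in short steps, Python scripts to look and compute and a tool call to move; the robot and the scene stay as the last step left them, time stands still between calls to the robot, and variables do not carry over. Pictures are saved under pics/ and viewed, at most 10 in all, crops included, and the job is handed in when it is done.

Besides the shell and the picture viewer there is one more tool, called after "Request:" by a JSON object that holds its "fn" and its "kwargs". send_rows: Moves the arm, as the interface text tells. Its arguments: {"type":"object","properties":{"increments":{"type":"array","items":{"type":"array","items":{"type":"number"}}}},"required":["increments"]}

```bash
ls; mkdir -p pics; cat > h.py <<'E'
import numpy as np, cv2
from rig import readout, viewer, manip
def grab(n):
    f=viewer.grab_frame(n); return f
def ray(f,u,v):
    T=np.array(f["T"]); d=np.array([(u-f["cx"])/f["fx"],-(v-f["cy"])/f["fy"],-1.0])
    return T[:3,3],T[:3,:3]@d
def onz(f,u,v,z):
    o,d=ray(f,u,v); return o+d*(z-o[2])/d[2]
def proj(f,p):
    T=np.array(f["T"]); c=T[:3,:3].T@(np.array(p)-T[:3,3]); return f["cx"]+f["fx"]*c[0]/-c[2], f["cy"]-f["fy"]*c[1]/-c[2]
E
python3 - <<'E'
from h import *
import pickle
print(readout.sense()); print(manip.grip_depth)
fs={n:grab(n) for n in("top","side")}
pickle.dump(fs,open("f0.pkl","wb"))
for n,f in fs.items():
    print(n,[k for k in f],f["fx"],f["cx"],f["cy"],np.round(f["T"],3).tolist(), {k:f[k] for k in f if k not in("img","T")})
    cv2.imwrite(f"pics/{n}0.png",cv2.resize(f["img"][:,:,::-1],(800,600),interpolation=cv2.INTER_CUBIC))
E
```

```text
pics
{'t': 0.0, 'joint_positions': array([-1.15335490e+00,  3.53603720e-01,  1.63412056e+00,  2.01670443e-05,
        1.15521463e+00, -2.37146922e-03]), 'dq': array([ 4.59114770e-06, -1.99300225e-03,  5.91866853e-04,  9.36270151e-04,
        7.50304380e-04,  7.42713704e-04]), 'tau': array([-9.70658875e-04, -5.93855703e+01, -3.34212685e+01,  6.94659585e-02,
        2.31220684e-02, -1.09138928e-04]), 'tool_pos': array([ 0.25456607, -0.57026785,  0.21389726]), 'eef_rot': array([-6.60581960e-04,  9.78051040e-01,  2.08364369e-01, -1.29671897e-04]), 'force': array([-0.2312788 ,  0.77991207, -0.11218762]), 'torque': array([ 0.03172964, -0.01402969,  0.05193838]), 'finger_force': 0.0, 'gripper_width': 0.09166956565177485}
0.0187
top ['img', 'fx', 'fy', 'cx', 'cy', 'T'] 380.0398754933262 255.54482853884085 199.00636940770437 [[-0.03, 0.981, -0.193, 0.436], [-0.999, -0.032, -0.01, 0.103], [-0.016, 0.193, 0.981, 1.114], [0.0, 0.0, 0.0, 1.0]] {'fx': 380.0398754933262, 'fy': 380.0398754933262, 'cx': 255.54482853884085, 'cy': 199.00636940770437}
side ['img', 'fx', 'fy', 'cx', 'cy', 'T'] 350.88646009140416 254.5778358506956 190.07857911112995 [[-0.965, -0.205, 0.161, 0.784], [0.26, -0.737, 0.623, 0.72], [-0.009, 0.644, 0.765, 0.835], [0.0, 0.0, 0.0, 1.0]] {'fx': 350.88646009140416, 'fy': 350.88646009140416, 'cx': 254.5778358506956, 'cy': 190.07857911112995}
```

View pics/top0.png

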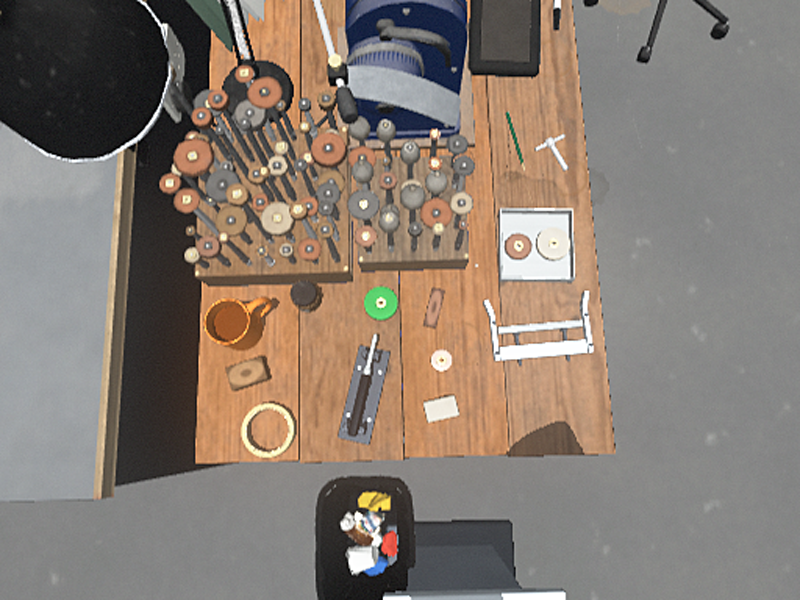

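View pics/side0.png

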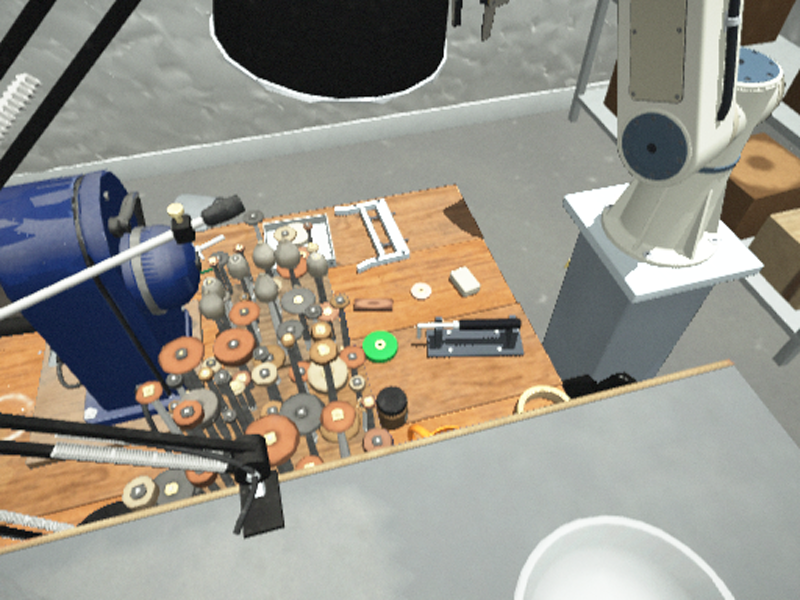

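The top view shows these (in 800x600 pixels):
- The hook on its stand is at about (365,390), handle towards the robot and toe up to (375,335).
- The tray is at (537,244) with the brown and beige wheels in it.
- The guide with the stop bar is at (540,330).

Look-alikes:
- For the hook: the white T-tool at (555,150), the pencil at (515,135) and the pen at (557,15). The choice is the black handle in the slotted stand at (365,390).
- For the tray: the black case at (505,35). The choice is the bright open tray at (537,244).
- For the wheel: the green wheel at (380,302) is not meant.

The side view agrees, with the hook at (470,335) and the tray at (300,235).

```bash
python3 - <<'E'
from h import *
import pickle
fs=pickle.load(open("f0.pkl","rb")); f=fs["top"]; s=512/800
P=lambda u,v,z:np.round(onz(f,u*s,v*s,z),3)
im=f["img"]; hsv=cv2.cvtColor(im,cv2.COLOR_RGB2HSV)
# black handle
m=np.zeros(im.shape[:2],np.uint8); r=(slice(205,290),slice(210,255))
m[r]=(hsv[r][:,:,2]<60)*255
n,l,st,c=cv2.connectedComponentsWithStats(m); i=1+np.argmax(st[1:,4]); 
print("handle",st[i],cv2.minAreaRect(np.argwhere(l==i)[:,::-1].astype(np.float32)))
b=cv2.boxPoints(cv2.minAreaRect(np.argwhere(l==i)[:,::-1].astype(np.float32)))
print([np.round(onz(f,*q,.067),3) for q in b])
print("rod", P(375,335,.062))
# tray, guide bright
m=((hsv[:,:,2]>170)&(hsv[:,:,1]<60)).astype(np.uint8)*255
for nm,(v0,v1,u0,u1),z in(("tray",(130,183,316,372),.025),("guide",(184,233,306,384),.018)):
    mm=np.zeros_like(m); mm[v0:v1,u0:u1]=m[v0:v1,u0:u1]
    pts=np.argwhere(mm)[:,::-1].astype(np.float32); b=cv2.boxPoints(cv2.minAreaRect(pts)); print(nm,[np.round(onz(f,*q,z),3) for q in b])
for nm,q in dict(wS=(518,246),wL=(553,243)).items(): print(nm,P(*q,.014))
for nm,q in dict(gL=(485,300),gR=(590,292),blkL=(498,358),blkR=(592,352),barL=(500,328),barR=(585,322)).items(): print(nm,P(*q,.018))
for nm,q in dict(cork=(248,373),felt=(441,408),stick=(434,307),pink=(441,360),jar=(305,295),green=(380,302),rackcorner=(468,262),rackL=(360,262)).items(): print(nm,P(*q,.02))
im=cv2.cvtColor(im,cv2.COLOR_RGB2BGR)
a=cv2.resize(im[125:290,200:400],None,fx=4,fy=3.6,interpolation=cv2.INTER_CUBIC); cv2.imwrite("pics/crop0.png",a)
E
```

```text
handle [234 240   3   2   3] ((235.10003662109375, 240.30003356933594), (2.2360680103302, 0.4472135603427887), 26.56505012512207)
[array([0.53 , 0.176, 0.067]), array([0.531, 0.175, 0.067]), array([0.528, 0.17 , 0.067]), array([0.527, 0.17 , 0.067])]
rod [0.601 0.158 0.062]
tray [array([ 0.847, -0.087,  0.025]), array([ 0.842, -0.228,  0.025]), array([ 0.697, -0.215,  0.025]), array([ 0.702, -0.078,  0.025])]
guide [array([ 0.668, -0.047,  0.018]), array([ 0.68 , -0.242,  0.018]), array([ 0.564, -0.242,  0.018]), array([ 0.552, -0.051,  0.018])]
wS [ 0.773 -0.118  0.014]
wL [ 0.777 -0.186  0.014]
gL [ 0.668 -0.048  0.018]
gR [ 0.677 -0.247  0.018]
blkL [ 0.558 -0.066  0.018]
blkR [ 0.563 -0.24   0.018]
barL [ 0.614 -0.073  0.018]
barR [ 0.62  -0.232  0.018]
cork [0.544 0.396 0.02 ]
felt [0.47  0.043 0.02 ]
stick [0.657 0.048 0.02 ]
pink [0.557 0.039 0.02 ]
jar [0.689 0.291 0.02 ]
green [0.67  0.149 0.02 ]
rackcorner [ 0.743 -0.02   0.02 ]
rackL [0.75  0.186 0.02 ]
```

View pics/crop0.png

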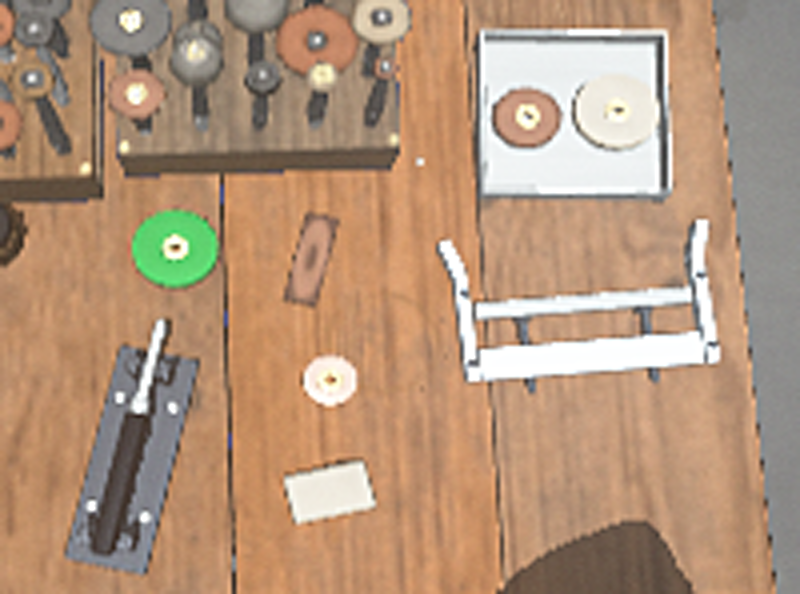

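```bash
python3 - <<'E'
from h import *
import pickle
f=pickle.load(open("f0.pkl","rb"))["top"]
q=lambda u,v:(u/4+200-.4,v/3.6+125-.4)
a=onz(f,*q(105,550),.067);b=onz(f,*q(140,410),.067);c=onz(f,*q(161,322),.060)
print(a,b,c,np.linalg.norm(b-a),np.linalg.norm(c-a),[np.arctan2(*(e-a)[1::-1]) for e in(b,c)])
w=grab("wrist"); print(np.round(w["T"],3),w["fx"],w["cx"],w["cy"]); print(readout.sense()["tool_pos"])
cv2.imwrite("pics/w0.png",w["img"][:,:,::-1])
E
```

```text
[0.42963068 0.19972634 0.067     ] [0.53382443 0.17406719 0.067     ] [0.60253858 0.15849006 0.06      ] 0.1073067021205269 0.17789483394308808 [np.float64(-0.2414591029835535), np.float64(-0.23411386084557492)]
[[ 0.407  0.873  0.269  0.331]
 [-0.914  0.39   0.116 -0.537]
 [-0.003 -0.293  0.956  0.385]
 [ 0.     0.     0.     1.   ]] 299.99094416731884 256.9998400985193 189.61482395551693
[ 0.25458096 -0.57039117  0.21404941]
```

Request:
{"fn": "send_rows", "kwargs": {"increments": [[3, 3.5, 0.3, 0, 0, -0.04, 0], [3, 3.5, 0.3, 0, 0, -0.04, 0], [3, 3.5, 0.3, 0, 0, -0.04, 0], [3, 3.5, 0.3, 0, 0, -0.04, 0], [3, 3.5, 0.3, 0, 0, -0.04, 0]]}}

```text
t: 0.65
tool_pos: [0.4055, -0.3942, 0.2296]
eef_rot: [-0.0, 0.994, 0.109, -0.0]
force: [1.3, -0.1, -0.2]
gripper_width: 0.0917
finger_force: 0.0
```

Request:
{"fn": "send_rows", "kwargs": {"increments": [[3, 3.5, 0.3, 0, 0, -0.04, 0], [3, 3.5, 0.3, 0, 0, -0.04, 0], [3, 3.5, 0.3, 0, 0, -0.04, 0], [3, 3.5, 0.3, 0, 0, -0.04, 0], [3, 3.5, 0.3, 0, 0, -0.04, 0]]}}

```text
t: 1.15
tool_pos: [0.5556, -0.219, 0.2446]
eef_rot: [-0.0, 1.0, 0.009, -0.0]
force: [0.9, -0.2, -0.1]
gripper_width: 0.092
finger_force: 0.0
```

Request:
{"fn": "send_rows", "kwargs": {"increments": [[2, 2.3, 0, 0, 0, -0.02, 0], [2, 2.3, 0, 0, 0, 0, 0], [2, 2.3, 0, 0, 0, 0, 0], [0, 0, 0, 0, 0, 0, 0], [0, 0, 0, 0, 0, 0, 0]]}}

```text
t: 1.65
tool_pos: [0.6145, -0.1513, 0.2441]
eef_rot: [0.0, 1.0, 0.001, -0.001]
force: [0.7, 0.6, -0.5]
gripper_width: 0.0918
finger_force: 0.0
```

```bash
python3 - <<'E'
from h import *
import pickle
w=grab("wrist"); pickle.dump(w,open("w1.pkl","wb")); s=readout.sense(); print(np.round(w["T"],4).tolist(),s["t"],s["tool_pos"],s["eef_rot"],s["joint_positions"],s["force"])
cv2.imwrite("pics/w1.png",cv2.resize(w["img"][:,:,::-1],(800,600),interpolation=cv2.INTER_CUBIC))
E
```

```text
[[0.0004, 0.9557, 0.2944, 0.6981], [-1.0, 0.001, -0.0019, -0.1515], [-0.0021, -0.2944, 0.9557, 0.4148], [0.0, 0.0, 0.0, 1.0]] 1.7 [ 0.61416168 -0.15197266  0.24419871] [ 7.27536132e-05  9.99999854e-01  1.11928634e-04 -5.23638694e-04] [-2.44721161e-01  3.40139606e-01  1.58405457e+00 -4.20889375e-04
  1.21837928e+00  1.32599678e+00] [-1.29237713 -0.60728514  0.74376149]
```

View pics/w1.png

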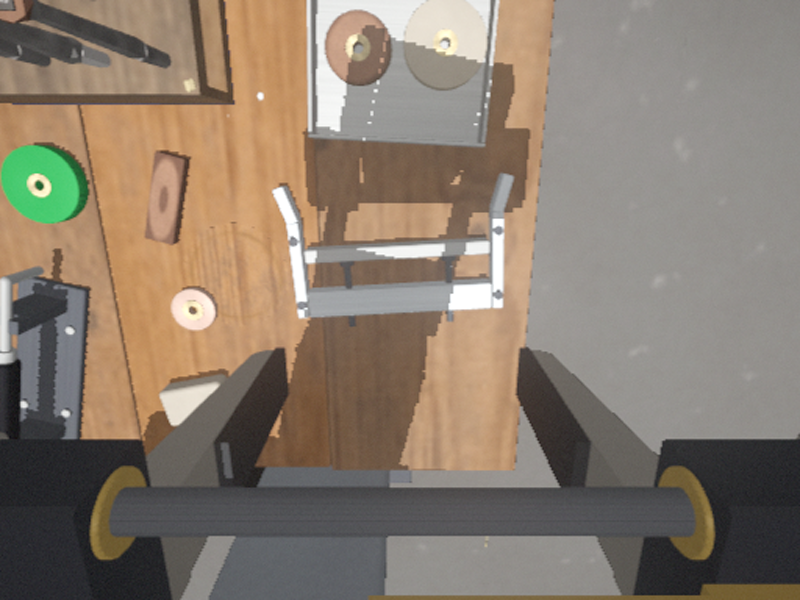

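The wrist view shows the tray's near wall from about (310,138) to (485,146). The bar's front edge runs from (305,250) to (488,241), and the cheek flare tips are at (280,190) and (507,175). The tray and the guide are each slightly turned.

```bash
python3 - <<'E'
from h import *
import pickle
w=pickle.load(open("w1.pkl","rb"));s=.64
P=lambda u,v,z:onz(w,u*s,v*s,z)
for nm,q,z in[("tnL",(310,138),.025),("tnR",(484,146),.025),("tsL",(308,0),.025),("tsR",(495,0),.025),("barL",(305,250),.018),("barR",(488,241),.018),
 ("tipL",(274,190),.018),("tipR",(514,178),.018),("bendLin",(299,222),.018),("rearLin",(310,315),.018),("bendRin",(491,212),.018),("rearRin",(492,303),.018),("wS",(358,47),.014),("wL",(446,43),.017),("wLedge",(434,88),.017),("wSedge",(358,86),.014),
 ("rack",(232,103),.0),("stick",(167,197),.012),("felt",(200,395),.022)]: print(nm,np.round(P(*q,z),4))
g=cv2.cvtColor(w["img"],cv2.COLOR_RGB2GRAY)
# tray near wall edges per column
for u in range(205,310,15):
    c=g[82:100,u].astype(int); print(u,c.tolist())
E
```

```text
tnL [ 0.7085 -0.0785  0.025 ]
tnR [ 0.7025 -0.216   0.025 ]
tsL [ 0.8038 -0.0825  0.025 ]
tsR [ 0.8038 -0.2187  0.025 ]
barL [ 0.6174 -0.0677  0.018 ]
barR [ 0.6253 -0.2246  0.018 ]
tipL [ 0.6679 -0.045   0.018 ]
tipR [ 0.6776 -0.2431  0.018 ]
bendLin [ 0.6414 -0.0641  0.018 ]
rearLin [ 0.5582 -0.0686  0.018 ]
bendRin [ 0.6499 -0.2257  0.018 ]
rearRin [ 0.5697 -0.2312  0.018 ]
wS [ 0.7751 -0.1172  0.014 ]
wL [ 0.7773 -0.1845  0.017 ]
wLedge [ 0.7458 -0.176   0.017 ]
wSedge [ 0.7476 -0.1164  0.014 ]
rack [ 0.7364 -0.0112  0.    ]
stick [0.6616 0.0475 0.012 ]
felt [0.4799 0.0384 0.022 ]
205 [153, 154, 154, 153, 157, 147, 120, 91, 87, 90, 90, 89, 91, 91, 94, 99, 99, 104]
220 [155, 155, 153, 153, 143, 155, 143, 114, 102, 101, 96, 99, 102, 101, 100, 100, 101, 102]
235 [152, 153, 153, 150, 154, 140, 153, 141, 109, 102, 103, 101, 101, 101, 102, 102, 101, 101]
250 [152, 154, 152, 150, 150, 152, 140, 151, 135, 107, 99, 95, 95, 98, 93, 98, 95, 94]
265 [151, 150, 152, 150, 149, 149, 148, 146, 147, 128, 103, 98, 100, 102, 101, 99, 103, 98]
280 [152, 149, 150, 149, 148, 147, 148, 149, 153, 147, 122, 94, 91, 94, 92, 91, 91, 97]
295 [149, 149, 148, 148, 148, 146, 145, 149, 135, 152, 144, 112, 93, 92, 89, 94, 92, 92]
```

Tray near-wall middle is about (0.7055,-0.147) with yaw about -0.045, and the guide's yaw is about +0.055. Next I go over the hook.

Request:
{"fn": "send_rows", "kwargs": {"increments": [[-1.4, 4.2, -0.6, 0, 0, -0.03, 0], [-1.4, 4.2, -0.6, 0, 0, -0.03, 0], [-1.4, 4.2, -0.6, 0, 0, -0.03, 0], [-1.4, 4.2, -0.6, 0, 0, -0.03, 0], [-1.4, 4.2, -0.6, 0, 0, -0.03, 0]]}}

```text
t: 2.2
tool_pos: [0.5435, 0.0584, 0.2145]
eef_rot: [0.0, 0.997, -0.077, 0.0]
force: [1.1, 0.4, -0.1]
gripper_width: 0.0921
finger_force: 0.0
```

Request:
{"fn": "send_rows", "kwargs": {"increments": [[-1.4, 4.2, -0.6, 0, 0, -0.03, 0], [-1.4, 4.2, -0.6, 0, 0, -0.03, 0], [-1.4, 4.0, -0.6, 0, 0, -0.027, 0], [0, 0, 0, 0, 0, 0, 0], [0, 0, 0, 0, 0, 0, 0]]}}

```text
t: 2.7
tool_pos: [0.5024, 0.1818, 0.1966]
eef_rot: [0.0, 0.993, -0.118, 0.0]
force: [0.5, 0.6, -0.2]
gripper_width: 0.0919
finger_force: 0.0
```

```bash
python3 - <<'E'
from h import *
import pickle
w=grab("wrist"); pickle.dump(w,open("w2.pkl","wb")); s=readout.sense(); print(np.round(w["T"],4).tolist(),s["t"],s["tool_pos"],s["eef_rot"],s["joint_positions"],s["force"])
cv2.imwrite("pics/w2.png",cv2.resize(w["img"][:,:,::-1],(800,600),interpolation=cv2.INTER_CUBIC))
E
```

```text
[[-0.2343, 0.9293, 0.2853, 0.5835], [-0.9722, -0.2236, -0.0701, 0.1622], [-0.0014, -0.2938, 0.9559, 0.3674], [0.0, 0.0, 0.0, 1.0]] 2.75 [0.50287635 0.18115767 0.19678244] [ 2.23832120e-04  9.92988313e-01 -1.18212242e-01  1.58223975e-04] [ 3.43328645e-01  2.31720974e-01  1.84504541e+00 -6.19403960e-04
  1.06474252e+00  2.15140382e+00] [ 0.25086713 -0.66195676 -0.20667535]
```

View pics/w2.png

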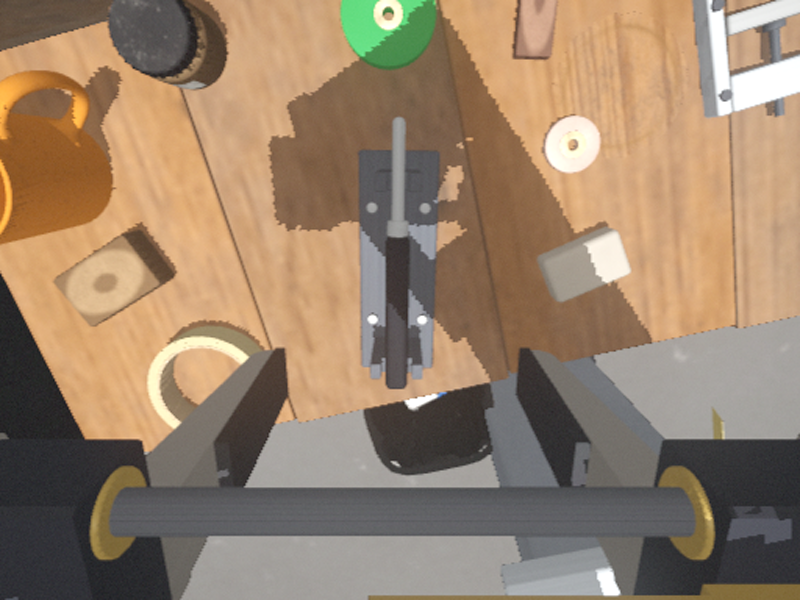

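The hook is seen lengthwise: handle end at (397,385), handle/rod joint at (398,237), rod end at (399,118). The jar, cork, felt and pink wheel are well clear.

```bash
python3 - <<'E'
from h import *
import pickle
w=pickle.load(open("w2.pkl","rb"));s=.64
P=lambda u,v,z:onz(w,u*s,v*s,z)
g=cv2.cvtColor(w["img"],cv2.COLOR_RGB2GRAY)
for v in (165,185,205,225): print(v,g[v,244:266].tolist())
for v in (85,95,110,125): print(v,g[v,246:266].tolist())
a,b,c=P(397.5,386,.067),P(398.5,237,.067),P(399.5,117,.060)
print(a,b,c,np.linalg.norm(b-a),np.linalg.norm(c-a))
for d in((c-a),(b-a)): print(np.arctan2(d[1],d[0]))
# tool frame forward/left
x=np.array([.972,-.2348,0]);y=np.array([.2348,.972,0]);t=readout.sense()["tool_pos"]
for p in(a,b,c): print((p-t)@x,(p-t)@y)
E
```

```text
165 [155, 157, 128, 60, 52, 51, 56, 57, 56, 56, 55, 56, 56, 56, 56, 57, 57, 55, 75, 89, 91, 88]
185 [155, 157, 128, 69, 55, 58, 61, 53, 55, 56, 57, 56, 56, 57, 56, 55, 55, 102, 111, 90, 89, 87]
205 [157, 156, 124, 69, 77, 86, 89, 88, 91, 89, 86, 86, 86, 84, 80, 66, 58, 124, 154, 156, 156, 159]
225 [85, 81, 76, 67, 77, 85, 86, 87, 88, 88, 91, 87, 89, 87, 82, 74, 66, 74, 81, 82, 80, 81]
85 [100, 101, 100, 99, 107, 132, 151, 153, 160, 162, 157, 150, 147, 126, 98, 98, 95, 101, 97, 105]
95 [105, 106, 109, 106, 111, 130, 150, 156, 161, 161, 155, 151, 137, 117, 100, 98, 100, 101, 100, 101]
110 [82, 81, 79, 85, 100, 134, 150, 157, 161, 161, 156, 151, 131, 100, 86, 80, 80, 76, 76, 78]
125 [89, 89, 85, 90, 102, 134, 151, 156, 160, 160, 155, 148, 128, 93, 87, 90, 88, 89, 92, 93]
[0.4294868  0.20269055 0.067     ] [0.53318647 0.17675054 0.067     ] [0.60395811 0.15897071 0.06      ] 0.10689483282512509 0.18000183352647695
-0.24552889752878293
-0.24511560448971137
-0.07639055269769318 0.0036980879826767413
0.03049623908468113 0.0028330843446441748
0.10346097250883306 0.002168265528933233
```

Request:
{"fn": "send_rows", "kwargs": {"increments": [[0.08, 0.32, -4, 0, 0, -0.009, 0], [0, 0, -4, 0, 0, 0, 0], [0, 0, -4, 0, 0, 0, 0], [0, 0, -2.5, 0, 0, 0, 0], [0, 0, -1.2, 0, 0, 0, 0]]}}

```text
t: 3.25
tool_pos: [0.5029, 0.1831, 0.0375]
eef_rot: [0.001, 0.992, -0.124, -0.001]
force: [0.1, -0.2, 0.6]
gripper_width: 0.0917
finger_force: 0.0
```

Request:
{"fn": "send_rows", "kwargs": {"increments": [[0, 0, 0, 0, 0, 0, 100], [0, 0, 0, 0, 0, 0, 180], [0, 0, 0, 0, 0, 0, 255], [0, 0, 0, 0, 0, 0, 255], [0, 0, 0, 0, 0, 0, 255]]}}

```text
t: 3.75
tool_pos: [0.5041, 0.1857, 0.0405]
eef_rot: [-0.0, 0.992, -0.123, 0.001]
force: [0.0, 0.4, 0.4]
gripper_width: 0.0541
finger_force: 0.0
```

Request:
{"fn": "send_rows", "kwargs": {"increments": [[0, 0, 0, 0, 0, 0, 255], [0, 0, 0, 0, 0, 0, 255], [0, 0, 0, 0, 0, 0, 255], [0, 0, 0, 0, 0, 0, 255], [0, 0, 0, 0, 0, 0, 255]]}}

```text
t: 4.25
tool_pos: [0.5035, 0.1854, 0.0395]
eef_rot: [0.0, 0.992, -0.123, -0.0]
force: [0.2, 0.1, 0.1]
gripper_width: 0.0159
finger_force: 30.0
```

Request:
{"fn": "send_rows", "kwargs": {"increments": [[0, 0, 0, 0, 0, 0, 255], [0, 0, 0, 0, 0, 0, 255], [0, 0, 0, 0, 0, 0, 255], [0, 0, 0, 0, 0, 0, 255], [0, 0, 0, 0, 0, 0, 255]]}}

```text
t: 4.75
tool_pos: [0.5035, 0.1855, 0.0395]
eef_rot: [0.0, 0.992, -0.123, -0.0]
force: [0.4, -0.7, -0.7]
gripper_width: 0.0158
finger_force: 30.0
```

```bash
python3 - <<'E'
from h import *
s=readout.sense();print({k:np.round(v,4) for k,v in s.items()})
E
```

```text
{'t': np.float64(4.75), 'joint_positions': array([0.3501, 0.4528, 1.9538, 0.    , 0.7351, 2.1671]), 'dq': array([-0.0002,  0.0007,  0.0009,  0.0002, -0.0023,  0.0007]), 'tau': array([-5.11000e-02, -5.56324e+01, -2.28011e+01, -6.70000e-03,
       -1.16400e-01,  3.22000e-02]), 'tool_pos': array([0.5035, 0.1855, 0.0395]), 'eef_rot': array([ 0.    ,  0.9924, -0.1228, -0.    ]), 'force': array([ 0.3666, -0.6885, -0.659 ]), 'torque': array([0.0073, 0.0457, 0.0435]), 'finger_force': np.float64(29.9993), 'gripper_width': np.float64(0.0158)}
```

Request:
{"fn": "send_rows", "kwargs": {"increments": [[0, 0, 0.7, 0, 0, 0, 255], [0, 0, 2, 0, 0, 0, 255], [0, 0, 3, 0, 0, 0, 255], [0, 0, 3, 0, 0, 0, 255], [0, 0, 1, 0, 0, 0, 255]]}}

```text
t: 5.25
tool_pos: [0.5051, 0.186, 0.1397]
eef_rot: [-0.001, 0.992, -0.123, 0.002]
force: [0.5, -0.4, -0.6]
gripper_width: 0.0158
finger_force: 30.0
```

Request:
{"fn": "send_rows", "kwargs": {"increments": [[0.6, -1.8, 0, 0, 0, 0.01, 255], [1.2, -3.5, 0, 0, 0, 0.033, 255], [1.3, -3.75, 0, 0, 0, 0.033, 255], [1.3, -3.75, 0, 0, 0, 0.033, 255], [1.3, -3.75, 0, 0, 0, 0.033, 255]]}}

```text
t: 5.75
tool_pos: [0.5605, 0.0185, 0.136]
eef_rot: [-0.0, 0.999, -0.051, -0.0]
force: [0.7, 0.5, -1.3]
gripper_width: 0.0154
finger_force: 30.0
```

Request:
{"fn": "send_rows", "kwargs": {"increments": [[1.3, -3.75, 0, 0, 0, 0.033, 255], [1.3, -3.75, 0, 0, 0, 0.033, 255], [1.3, -3.75, 0, 0, 0, 0.033, 255], [1.2, -3.5, 0, 0, 0, 0.03, 255], [0.8, -2.55, 0, 0, 0, 0.03, 255]]}}

```text
t: 6.25
tool_pos: [0.6197, -0.1553, 0.1357]
eef_rot: [0.0, 1.0, 0.027, -0.0]
force: [1.3, -0.2, -1.1]
gripper_width: 0.0158
finger_force: 30.0
```

Request:
{"fn": "send_rows", "kwargs": {"increments": [[0.3, 0, -1, 0, 0, 0.03, 255], [0.5, 0, -1, 0, 0, 0, 255], [0.5, 0, -1, 0, 0, 0, 255], [0, 0, 0, 0, 0, 0, 255], [0, 0, 0, 0, 0, 0, 255]]}}

```text
t: 6.75
tool_pos: [0.6322, -0.1519, 0.1059]
eef_rot: [-0.0, 0.999, 0.043, -0.001]
force: [-0.2, 1.1, -1.8]
gripper_width: 0.0154
finger_force: 30.0
```

```bash
python3 - <<'E'
from h import *
import pickle
w=grab("wrist"); pickle.dump(w,open("w3.pkl","wb")); s=readout.sense(); print(s["t"],s["tool_pos"],s["eef_rot"],s["force"],s["torque"],s["gripper_width"])
cv2.imwrite("pics/w3.png",cv2.resize(w["img"][:,:,::-1],(800,600),interpolation=cv2.INTER_CUBIC))
E
```

```text
6.8 [ 0.63245184 -0.15219267  0.10650433] [-7.59132392e-05  9.99084314e-01  4.27841455e-02 -2.11675192e-04] [-0.75245703 -0.11856733 -1.2110924 ] [ 0.04205569  0.02926382 -0.012046  ] 0.01618667566182951
```

View pics/w3.png

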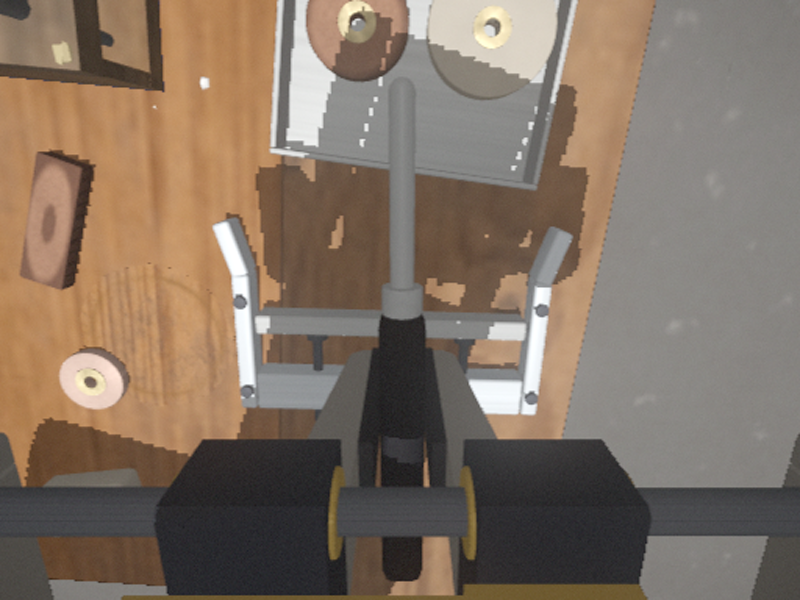

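The hook is held straight, with its rod end at (402,80) and the handle joint at (402,287). The tray's near wall runs from (272,152) to (536,187).

```bash
python3 - <<'E'
from h import *
import pickle
w=pickle.load(open("w3.pkl","rb"));s=.64
P=lambda u,v,z:onz(w,u*s,v*s,z)
t=np.array([.6324,-.1522,.1065]);yw=.0855;x=np.array([np.cos(yw),np.sin(yw),0]);y=np.array([-x[1],x[0],0])
for nm,q,z in[("rodend",(402,78),.127),("joint",(402,287),.129),("joint2",(402,318),.134),("nL",(272,152),.025),("nR",(536,187),.025),("barL",(258,316),.018),("barR",(525,322),.018),("wS",(358,81),.014),("wL",(486,98),.017)]:
    p=P(*q,z); print(nm,np.round(p,4),np.round((p-t)@x,4),np.round((p-t)@y,4))
E
```

```text
rodend [ 0.736  -0.1432  0.127 ] 0.104 0.0002
joint [ 0.6733 -0.1485  0.129 ] 0.0411 0.0002
joint2 [ 0.6644 -0.1493  0.134 ] 0.0321 0.0002
nL [ 0.7097 -0.0782  0.025 ] 0.0833 0.0671
nR [ 0.7039 -0.2161  0.025 ] 0.0657 -0.0698
barL [ 0.6168 -0.0685  0.018 ] -0.0084 0.0847
barR [ 0.6265 -0.2248  0.018 ] -0.0121 -0.0718
wS [ 0.7482 -0.1192  0.014 ] 0.1182 0.023
wL [ 0.7454 -0.1854  0.017 ] 0.1097 -0.0427
```

Request:
{"fn": "send_rows", "kwargs": {"increments": [[-0.6, -0.11, 0, 0, 0, -0.03, 255], [-0.43, 0, -1, 0, 0, 0, 255], [0, 0, -3, 0, 0, 0, 255], [0, 0, -2.2, 0, 0, 0, 255], [0, 0, 0, 0, 0, 0, 255]]}}

```text
t: 7.3
tool_pos: [0.6192, -0.1536, 0.0414]
eef_rot: [-0.001, 1.0, 0.027, -0.003]
force: [-0.3, 0.5, -1.7]
gripper_width: 0.0156
finger_force: 30.0
```

Request:
{"fn": "send_rows", "kwargs": {"increments": [[0, 0, -0.5, 0, 0, 0, 255], [0, 0, -0.5, 0, 0, 0, 255], [0, 0, -0.5, 0, 0, 0, 255], [0, 0, -0.4, 0, 0, 0, 255], [0, 0, 0, 0, 0, 0, 255]]}}

```text
t: 7.8
tool_pos: [0.622, -0.1541, 0.0253]
eef_rot: [-0.0, 1.0, 0.027, -0.0]
force: [0.2, 0.7, -1.3]
gripper_width: 0.0155
finger_force: 30.0
```

```bash
python3 - <<'E'
from h import *
s=readout.sense();print({k:np.round(s[k],4) for k in("tool_pos","eef_rot","force","torque")})
E
```

```text
{'tool_pos': array([ 0.622 , -0.1541,  0.0253]), 'eef_rot': array([-1.000e-04,  9.996e-01,  2.740e-02, -2.000e-04]), 'force': array([ 0.2353,  0.6654, -1.2826]), 'torque': array([ 0.0136, -0.039 , -0.0214])}
```

Request:
{"fn": "send_rows", "kwargs": {"increments": [[-0.2, 0, 0, 0, 0, 0, 255], [-0.2, 0.01, 0, 0, 0, 0, 255], [-0.2, 0.01, 0, 0, 0, 0, 255], [-0.2, 0, 0, 0, 0, 0, 255], [-0.2, 0.01, 0, 0, 0, 0, 255]]}}

```text
t: 8.3
tool_pos: [0.6121, -0.1539, 0.0257]
eef_rot: [0.0, 1.0, 0.027, 0.0]
force: [0.3, -0.1, -2.0]
gripper_width: 0.0161
finger_force: 30.0
```

Request:
{"fn": "send_rows", "kwargs": {"increments": [[-0.2, 0, 0, 0, 0, 0, 255], [-0.2, 0.01, 0, 0, 0, 0, 255], [-0.2, 0.01, 0, 0, 0, 0, 255], [-0.2, 0, 0, 0, 0, 0, 255], [-0.2, 0.01, 0, 0, 0, 0, 255]]}}

```text
t: 8.8
tool_pos: [0.6023, -0.1536, 0.0257]
eef_rot: [0.0, 1.0, 0.027, 0.0]
force: [3.0, 0.2, -1.2]
gripper_width: 0.0157
finger_force: 30.0
```

Request:
{"fn": "send_rows", "kwargs": {"increments": [[-0.3, 0.01, 0, 0, 0, 0, 255], [-0.4, 0.01, 0, 0, 0, 0, 255], [-0.4, 0.01, 0, 0, 0, 0, 255], [-0.4, 0.01, 0, 0, 0, 0, 255], [-0.4, 0.01, 0, 0, 0, 0, 255]]}}

```text
t: 9.3
tool_pos: [0.5829, -0.153, 0.0256]
eef_rot: [0.0, 1.0, 0.027, 0.0]
force: [1.3, -0.7, -2.3]
gripper_width: 0.0161
finger_force: 30.0
```

Request:
{"fn": "send_rows", "kwargs": {"increments": [[-0.4, 0.01, 0, 0, 0, 0, 255], [-0.4, 0.01, 0, 0, 0, 0, 255], [-0.4, 0.01, 0, 0, 0, 0, 255], [-0.3, 0.01, 0, 0, 0, 0, 255], [-0.3, 0.01, 0, 0, 0, 0, 255]]}}

```text
t: 9.8
tool_pos: [0.565, -0.1525, 0.0256]
eef_rot: [-0.0, 1.0, 0.027, 0.0]
force: [3.2, -0.3, -1.3]
gripper_width: 0.016
finger_force: 30.0
```

Request:
{"fn": "send_rows", "kwargs": {"increments": [[-0.3, 0.01, 0, 0, 0, 0, 255], [-0.3, 0.01, 0, 0, 0, 0, 255], [-0.3, 0.01, 0, 0, 0, 0, 255], [-0.3, 0.01, 0, 0, 0, 0, 255], [-0.2, 0.01, 0, 0, 0, 0, 255]]}}

```text
t: 10.3
tool_pos: [0.551, -0.152, 0.0256]
eef_rot: [-0.0, 1.0, 0.027, -0.0]
force: [3.1, 0.2, -1.9]
gripper_width: 0.0154
finger_force: 30.0
```

```bash
python3 - <<'E'
from h import *
import pickle
w=grab("wrist"); pickle.dump(w,open("w4.pkl","wb")); s=readout.sense(); print(s["t"],s["tool_pos"],s["force"])
cv2.imwrite("pics/w4.png",cv2.resize(w["img"][:,:,::-1],(800,600),interpolation=cv2.INTER_CUBIC))
E
```

```text
10.35 [ 0.55065844 -0.15197406  0.02555466] [ 2.09323858  0.35805132 -1.6813768 ]
```

View pics/w4.png

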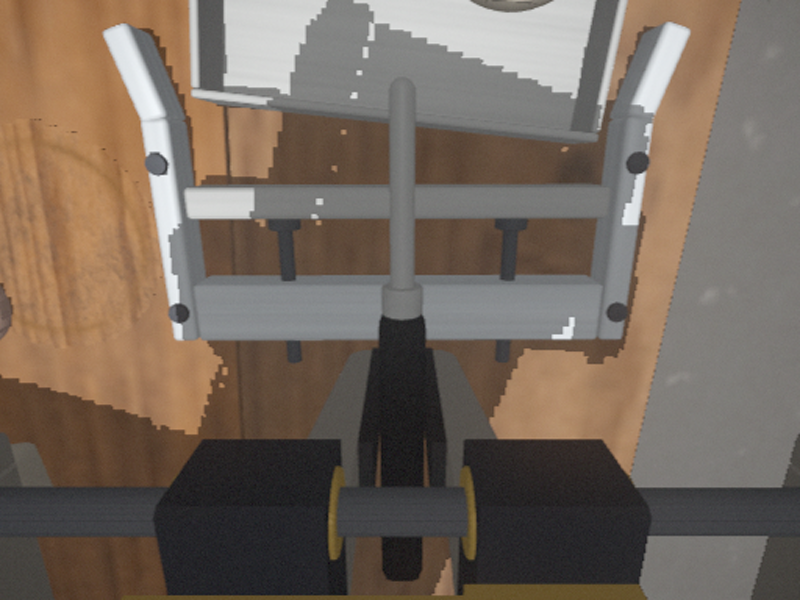

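The tray is between the cheeks. Its near wall runs from (192,97) to (596,140) and the bar front edge is at row 185, so the tray is still turned about 0.1 rad. The right corner will meet the bar first.

```bash
python3 - <<'E'
from h import *
import pickle
w=pickle.load(open("w4.pkl","rb"));s=.64
P=lambda u,v,z:onz(w,u*s,v*s,z)
t=np.array([.5507,-.152,.0256]);yw=.0548;x=np.array([np.cos(yw),np.sin(yw),0]);y=np.array([-x[1],x[0],0])
for nm,q,z in[("nL",(192,98),.025),("nR",(596,142),.025),("barL",(186,187),.018),("barR",(608,187),.018),("cheekLbend",(183,115),.018),("cheekRbend",(610,112),.018),("rodend",(402,78),.048)]:
    p=P(*q,z); print(nm,np.round(p,4),np.round((p-t)@x,4),np.round((p-t)@y,4))
E
```

```text
nL [ 0.648  -0.0755  0.025 ] 0.1013 0.071
nR [ 0.6413 -0.2146  0.025 ] 0.087 -0.0674
barL [ 0.6176 -0.068   0.018 ] 0.0714 0.0802
barR [ 0.6261 -0.2245  0.018 ] 0.0713 -0.0765
cheekLbend [ 0.6427 -0.069   0.018 ] 0.0964 0.0779
cheekRbend [ 0.6519 -0.2205  0.018 ] 0.0973 -0.0739
rodend [ 0.6548 -0.1464  0.048 ] 0.1042 -0.0002
```

Request:
{"fn": "send_rows", "kwargs": {"increments": [[-0.25, -0.01, 0, 0, 0, 0, 255], [-0.25, -0.02, 0, 0, 0, 0, 255], [-0.25, -0.01, 0, 0, 0, 0, 255], [-0.25, -0.01, 0, 0, 0, 0, 255], [-0.2, -0.01, 0, 0, 0, 0, 255]]}}

```text
t: 10.85
tool_pos: [0.539, -0.1526, 0.0256]
eef_rot: [-0.0, 1.0, 0.027, -0.0]
force: [2.2, 0.2, -1.2]
gripper_width: 0.0159
finger_force: 30.0
```

Request:
{"fn": "send_rows", "kwargs": {"increments": [[-0.1, -0.01, 0, 0, 0, 0, 255], [-0.1, 0, 0, 0, 0, 0, 255], [-0.1, -0.01, 0, 0, 0, 0, 255], [-0.1, 0, 0, 0, 0, 0, 255], [-0.1, -0.01, 0, 0, 0, 0, 255]]}}

```text
t: 11.35
tool_pos: [0.5344, -0.1529, 0.0256]
eef_rot: [0.0, 1.0, 0.027, 0.0]
force: [3.7, 0.3, -1.8]
gripper_width: 0.0157
finger_force: 30.0
```

Request:
{"fn": "send_rows", "kwargs": {"increments": [[-0.07, -0.01, 0, 0, 0, 0, 255], [-0.07, 0, 0, 0, 0, 0, 255], [-0.07, 0, 0, 0, 0, 0, 255], [-0.07, 0, 0, 0, 0, 0, 255], [-0.07, -0.01, 0, 0, 0, 0, 255]]}}

```text
t: 11.85
tool_pos: [0.5308, -0.1531, 0.0256]
eef_rot: [0.0, 1.0, 0.027, 0.0]
force: [3.9, 1.7, -2.8]
gripper_width: 0.0153
finger_force: 30.0
```

Request:
{"fn": "send_rows", "kwargs": {"increments": [[-0.05, 0, 0, 0, 0, 0, 255], [-0.05, 0, 0, 0, 0, 0, 255], [-0.05, 0, 0, 0, 0, 0, 255], [-0.05, -0.01, 0, 0, 0, 0, 255], [-0.05, 0, 0, 0, 0, 0, 255]]}}

```text
t: 12.35
tool_pos: [0.5284, -0.1533, 0.0256]
eef_rot: [0.0, 1.0, 0.027, 0.0]
force: [5.5, 0.7, -2.6]
gripper_width: 0.0158
finger_force: 30.0
```

Request:
{"fn": "send_rows", "kwargs": {"increments": [[-0.03, 0, 0, 0, 0, 0, 255], [-0.03, 0, 0, 0, 0, 0, 255], [-0.03, 0, 0, 0, 0, 0, 255], [-0.03, 0, 0, 0, 0, 0, 255], [0, 0, 0, 0, 0, 0, 255]]}}

```text
t: 12.85
tool_pos: [0.5284, -0.1534, 0.0258]
eef_rot: [0.0, 1.0, 0.027, 0.001]
force: [8.6, 0.5, -4.8]
gripper_width: 0.0159
finger_force: 30.0
```

```bash
python3 - <<'E'
from h import *
import pickle
w=grab("wrist"); pickle.dump(w,open("w5.pkl","wb")); s=readout.sense(); print(s["t"],s["tool_pos"],s["eef_rot"],s["force"],s["torque"])
cv2.imwrite("pics/w5.png",cv2.resize(w["img"][:,:,::-1],(800,600),interpolation=cv2.INTER_CUBIC))
E
```

```text
12.9 [ 0.52840211 -0.15337582  0.02580388] [2.44643781e-04 9.99624370e-01 2.73770904e-02 1.24690090e-03] [ 8.70687699  1.59722916 -5.54771205] [ 0.34684301 -1.24920545  0.09228316]
```

View pics/w5.png

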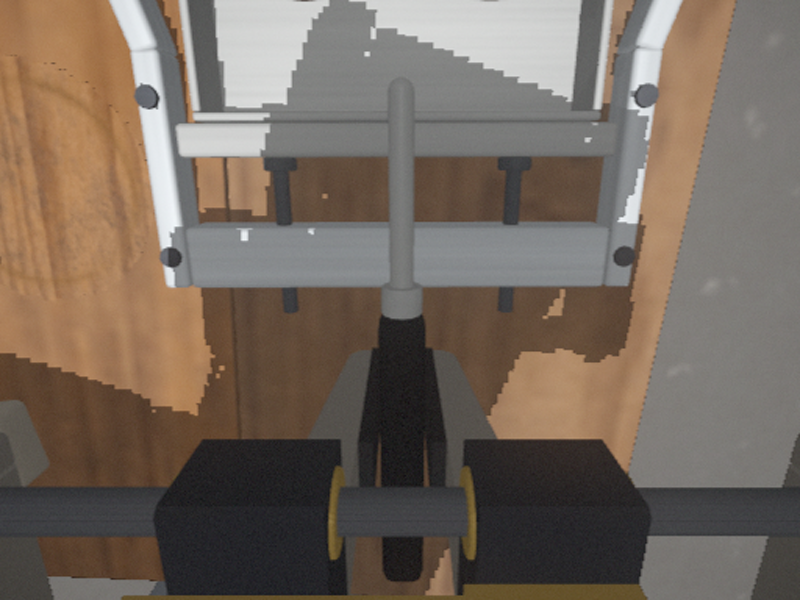

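The tray is flush and square: its wall line at row 117 is parallel to the bar edge at row 124, with even gaps either side. Next I trim to 10 N and hold.

Request:
{"fn": "send_rows", "kwargs": {"increments": [[-0.03, 0, -0.05, 0, 0, 0, 255], [-0.02, 0, -0.05, 0, 0, 0, 255], [0, 0, 0, 0, 0, 0, 255], [0, 0, 0, 0, 0, 0, 255], [0, 0, 0, 0, 0, 0, 255]]}}

```text
t: 13.4
tool_pos: [0.5282, -0.1535, 0.0251]
eef_rot: [0.0, 1.0, 0.027, 0.002]
force: [8.2, 1.5, -2.3]
gripper_width: 0.0154
finger_force: 30.0
```

Request:
{"fn": "send_rows", "kwargs": {"increments": [[-0.03, 0, 0, 0, 0, 0, 255], [-0.03, 0, 0, 0, 0, 0, 255], [0, 0, 0, 0, 0, 0, 255], [0, 0, 0, 0, 0, 0, 255], [0, 0, 0, 0, 0, 0, 255]]}}

```text
t: 13.9
tool_pos: [0.5282, -0.1535, 0.0252]
eef_rot: [0.0, 1.0, 0.027, 0.002]
force: [9.6, 1.6, -4.0]
gripper_width: 0.0158
finger_force: 30.0
```

```bash
python3 - <<'E'
from h import *
F=[]
for i in range(3): w=grab("wrist"); s=readout.sense(); F.append(s["force"])
print(np.round(F,2),s["t"])
E
```

```text
[[ 9.    1.06 -4.07]
 [10.29  2.15 -3.51]
 [ 9.99  1.74 -3.46]] 14.05
```

Pull is about 10 N. Hold it for more than a second.

Request:
{"fn": "send_rows", "kwargs": {"increments": [[0, 0, 0, 0, 0, 0, 255], [0, 0, 0, 0, 0, 0, 255], [0, 0, 0, 0, 0, 0, 255], [0, 0, 0, 0, 0, 0, 255], [0, 0, 0, 0, 0, 0, 255]]}}

```text
t: 14.55
tool_pos: [0.5282, -0.1535, 0.0252]
eef_rot: [0.0, 1.0, 0.027, 0.002]
force: [9.8, 2.0, -3.5]
gripper_width: 0.0155
finger_force: 30.0
```

Request:
{"fn": "send_rows", "kwargs": {"increments": [[-0.01, 0, 0, 0, 0, 0, 255], [0, 0, 0, 0, 0, 0, 255], [0, 0, 0, 0, 0, 0, 255], [0, 0, 0, 0, 0, 0, 255], [0, 0, 0, 0, 0, 0, 255]]}}

```text
t: 15.05
tool_pos: [0.5282, -0.1535, 0.0252]
eef_rot: [0.0, 1.0, 0.027, 0.002]
force: [10.1, 1.4, -4.5]
gripper_width: 0.0161
finger_force: 30.0
```

Request:
{"fn": "send_rows", "kwargs": {"increments": [[0, 0, 0, 0, 0, 0, 255], [0, 0, 0, 0, 0, 0, 255], [0, 0, 0, 0, 0, 0, 255], [0, 0, 0, 0, 0, 0, 255], [0, 0, 0, 0, 0, 0, 255]]}}

```text
t: 15.55
tool_pos: [0.5282, -0.1535, 0.0252]
eef_rot: [0.0, 1.0, 0.027, 0.002]
force: [10.6, 2.7, -3.4]
gripper_width: 0.0158
finger_force: 30.0
```

Request:
{"fn": "send_rows", "kwargs": {"increments": [[0.1, 0, 0, 0, 0, 0, 255], [0.1, 0.01, 0, 0, 0, 0, 255], [0.1, 0, 0, 0, 0, 0, 255], [0.1, 0.01, 0, 0, 0, 0, 255], [0.1, 0, 0, 0, 0, 0, 255]]}}

```text
t: 16.05
tool_pos: [0.5297, -0.1529, 0.0242]
eef_rot: [-0.0, 1.0, 0.027, -0.001]
force: [-0.0, -0.1, -1.2]
gripper_width: 0.0159
finger_force: 30.0
```

Request:
{"fn": "send_rows", "kwargs": {"increments": [[0.15, 0.01, 0, 0, 0, 0, 255], [0.2, 0.01, 0, 0, 0, 0, 255], [0.2, 0.01, 0, 0, 0, 0, 255], [0.2, 0.01, 0, 0, 0, 0, 255], [0, 0, 0, 0, 0, 0, 255]]}}

```text
t: 16.55
tool_pos: [0.5387, -0.1526, 0.0246]
eef_rot: [0.0, 1.0, 0.027, 0.0]
force: [0.9, 0.3, -1.6]
gripper_width: 0.0155
finger_force: 30.0
```

```bash
python3 - <<'E'
from h import *
import pickle
w=grab("wrist"); pickle.dump(w,open("w6.pkl","wb")); s=readout.sense(); print(s["t"],s["tool_pos"],s["force"],s["torque"])
cv2.imwrite("pics/w6.png",cv2.resize(w["img"][:220,:,::-1],(800,344),interpolation=cv2.INTER_CUBIC))
E
```

```text
16.6 [ 0.53846513 -0.15263455  0.02456248] [ 0.15376637 -1.05710671 -1.33098313] [0.02915808 0.03362579 0.01156312]
```

View pics/w6.png

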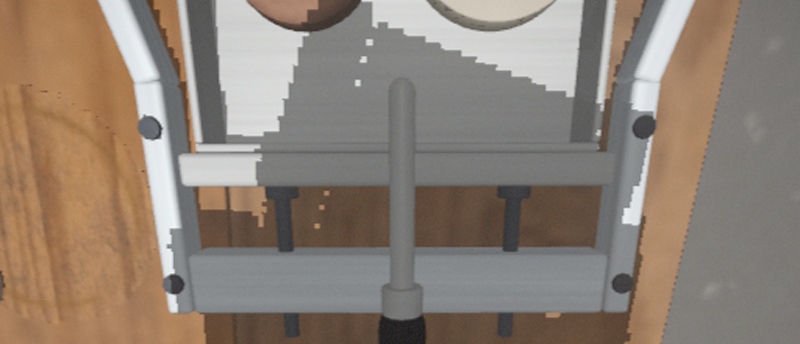

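The tray stays flush and square at row 147, the toe is free of the wall, and the hook has not shifted in the grip (rod end still at row 80). Lifting out and going back.

Request:
{"fn": "send_rows", "kwargs": {"increments": [[0, 0, 1, 0, 0, 0, 255], [0, 0, 3, 0, 0, 0, 255], [0, 0, 4, 0, 0, 0, 255], [0, 0, 3, 0, 0, 0, 255], [0, 0, 0.5, 0, 0, 0, 255]]}}

```text
t: 17.1
tool_pos: [0.5406, -0.1533, 0.144]
eef_rot: [0.001, 1.0, 0.027, 0.003]
force: [0.5, -0.8, -0.6]
gripper_width: 0.0157
finger_force: 30.0
```

Request:
{"fn": "send_rows", "kwargs": {"increments": [[-0.3, 2, 0, 0, 0, -0.02, 255], [-0.4, 3.5, 0, 0, 0, -0.03, 255], [-0.4, 3.8, 0, 0, 0, -0.03, 255], [-0.4, 3.8, 0, 0, 0, -0.03, 255], [-0.4, 3.8, 0, 0, 0, -0.03, 255]]}}

```text
t: 17.6
tool_pos: [0.5184, 0.0176, 0.1391]
eef_rot: [0.0, 0.999, -0.043, -0.0]
force: [0.3, 0.7, -1.1]
gripper_width: 0.0157
finger_force: 30.0
```

Request:
{"fn": "send_rows", "kwargs": {"increments": [[-0.4, 3.8, 0, 0, 0, -0.04, 255], [-0.4, 3.8, 0, 0, 0, -0.04, 255], [-0.4, 3.8, 0, 0, 0, -0.04, 255], [-0.3, 3, 0, 0, 0, -0.03, 255], [-0.1, 2.5, 0, 0, 0, -0.01, 255]]}}

```text
t: 18.1
tool_pos: [0.5022, 0.1869, 0.139]
eef_rot: [0.0, 0.992, -0.122, -0.001]
force: [0.3, -0.2, -1.7]
gripper_width: 0.0158
finger_force: 30.0
```

Request:
{"fn": "send_rows", "kwargs": {"increments": [[0, 0, -1, 0, 0, 0, 255], [0, 0, -1, 0, 0, 0, 255], [0, 0, -1, 0, 0, 0, 255], [0, 0, 0, 0, 0, 0, 255], [0, 0, 0, 0, 0, 0, 255]]}}

```text
t: 18.6
tool_pos: [0.5031, 0.1844, 0.109]
eef_rot: [0.0, 0.992, -0.123, -0.001]
force: [0.6, 0.4, -1.1]
gripper_width: 0.0156
finger_force: 30.0
```

```bash
python3 - <<'E'
from h import *
s=readout.sense();q=s["eef_rot"]; print(s["t"],s["tool_pos"],q,2*np.arctan2(q[2],q[1]),s["force"])
E
```

```text
18.6 [0.50310681 0.18440717 0.10902441] [ 3.10934055e-04  9.92424530e-01 -1.22854228e-01 -5.42334285e-04] -0.2463308269980928 [ 0.62586575  0.42207832 -1.06005167]
```

Request:
{"fn": "send_rows", "kwargs": {"increments": [[0.04, 0.11, -1, 0, 0, 0, 255], [0, 0, -2, 0, 0, 0, 255], [0, 0, -1.5, 0, 0, 0, 255], [0, 0, -0.8, 0, 0, 0, 255], [0, 0, 0, 0, 0, 0, 255]]}}

```text
t: 19.1
tool_pos: [0.5031, 0.1861, 0.0555]
eef_rot: [0.0, 0.992, -0.122, -0.001]
force: [0.1, 0.6, -0.5]
gripper_width: 0.0157
finger_force: 30.0
```

Request:
{"fn": "send_rows", "kwargs": {"increments": [[0, 0, -0.4, 0, 0, 0, 255], [0, 0, -0.4, 0, 0, 0, 255], [0, 0, -0.3, 0, 0, 0, 255], [0, 0, -0.3, 0, 0, 0, 255], [0, 0, -0.2, 0, 0, 0, 255]]}}

```text
t: 19.6
tool_pos: [0.5037, 0.1865, 0.0404]
eef_rot: [-0.0, 0.992, -0.122, 0.0]
force: [-0.1, 0.4, -1.6]
gripper_width: 0.0155
finger_force: 30.0
```

Request:
{"fn": "send_rows", "kwargs": {"increments": [[0, 0, 0, 0, 0, 0, 255], [0, 0, 0, 0, 0, 0, 255], [0, 0, 0, 0, 0, 0, 255], [0, 0, 0, 0, 0, 0, 255], [0, 0, 0, 0, 0, 0, 255]]}}

```text
t: 20.1
tool_pos: [0.5038, 0.1865, 0.0407]
eef_rot: [-0.0, 0.992, -0.122, 0.0]
force: [-0.3, -0.4, -0.9]
gripper_width: 0.0155
finger_force: 30.0
```

Request:
{"fn": "send_rows", "kwargs": {"increments": [[-0.02, -0.1, -0.05, 0, 0, 0, 255], [0, 0, -0.05, 0, 0, 0, 255], [0, 0, -0.03, 0, 0, 0, 255], [0, 0, 0, 0, 0, 0, 255], [0, 0, 0, 0, 0, 0, 255]]}}

```text
t: 20.6
tool_pos: [0.5035, 0.1854, 0.0395]
eef_rot: [0.0, 0.992, -0.122, 0.0]
force: [-1.2, -1.4, 5.2]
gripper_width: 0.0154
finger_force: 30.0
```

Request:
{"fn": "send_rows", "kwargs": {"increments": [[0, 0, 0.04, 0, 0, 0, 255], [0, 0, 0, 0, 0, 0, 200], [0, 0, 0, 0, 0, 0, 150], [0, 0, 0, 0, 0, 0, 80], [0, 0, 0, 0, 0, 0, 0]]}}

```text
t: 21.1
tool_pos: [0.5035, 0.1855, 0.0396]
eef_rot: [-0.0, 0.992, -0.122, -0.0]
force: [-0.3, -0.6, -0.5]
gripper_width: 0.0419
finger_force: 0.0
```

Request:
{"fn": "send_rows", "kwargs": {"increments": [[0, 0, 0, 0, 0, 0, 0], [0, 0, 0, 0, 0, 0, 0], [0, 0, 0, 0, 0, 0, 0], [0, 0, 0, 0, 0, 0, 0], [0, 0, 0, 0, 0, 0, 0]]}}

```text
t: 21.6
tool_pos: [0.5035, 0.1855, 0.0397]
eef_rot: [-0.0, 0.992, -0.122, 0.0]
force: [-0.2, 1.0, 0.4]
gripper_width: 0.0815
finger_force: 0.0
```

Request:
{"fn": "send_rows", "kwargs": {"increments": [[0, 0, 0.5, 0, 0, 0, 0], [0, 0, 1, 0, 0, 0, 0], [0, 0, 3, 0, 0, 0, 0], [0, 0, 4, 0, 0, 0, 0], [0, 0, 4, 0, 0, 0, 0]]}}

```text
t: 22.1
tool_pos: [0.5032, 0.1853, 0.1666]
eef_rot: [0.0, 0.992, -0.122, -0.0]
force: [0.2, 0.9, 0.2]
gripper_width: 0.0919
finger_force: 0.0
```

Request:
{"fn": "send_rows", "kwargs": {"increments": [[-0.1, -0.3, 3.2, 0, 0, 0, 0], [0, 0, 0, 0, 0, 0, 0], [0, 0, 0, 0, 0, 0, 0], [0, 0, 0, 0, 0, 0, 0], [0, 0, 0, 0, 0, 0, 0]]}}

```text
t: 22.6
tool_pos: [0.5017, 0.1822, 0.1955]
eef_rot: [0.0, 0.992, -0.122, -0.001]
force: [0.3, -0.1, -0.1]
gripper_width: 0.0917
finger_force: 0.0
```

```bash
python3 - <<'E'
from h import *
import pickle
w=grab("wrist"); t=grab("top"); s=readout.sense(); print(s["t"],s["tool_pos"],s["force"],s["gripper_width"])
W0=pickle.load(open("w2.pkl","rb")); print(np.abs(np.array(W0["T"])-np.array(w["T"])).max())
P=lambda u,v,z:onz(w,u*.64,v*.64,z)
g=cv2.cvtColor(w["img"],cv2.COLOR_RGB2GRAY)
for v in (185,225,85,125): print(v,g[v,244:266].tolist())
a=cv2.resize(w["img"][:260,:,::-1],(560,284)); b=cv2.resize(t["img"][120:300,120:400,::-1],(560,310))
cv2.imwrite("pics/end.png",np.vstack([a,b]))
E
```

```text
22.7 [0.50192032 0.18229888 0.19560796] [-0.19955536 -0.00403721 -0.41622981] 0.0919404043673059
0.00921209684717364
185 [154, 146, 105, 59, 56, 58, 55, 58, 54, 56, 54, 54, 57, 55, 59, 58, 53, 79, 91, 86, 90, 88]
225 [79, 82, 78, 72, 78, 81, 86, 90, 83, 86, 86, 89, 88, 86, 83, 74, 70, 71, 79, 78, 79, 80]
85 [101, 99, 102, 97, 103, 127, 150, 153, 158, 163, 159, 153, 149, 125, 99, 97, 97, 100, 98, 98, 100, 103]
125 [89, 90, 90, 90, 87, 112, 141, 155, 159, 162, 159, 154, 150, 122, 89, 86, 86, 86, 90, 88, 92, 88]
```

View pics/end.png

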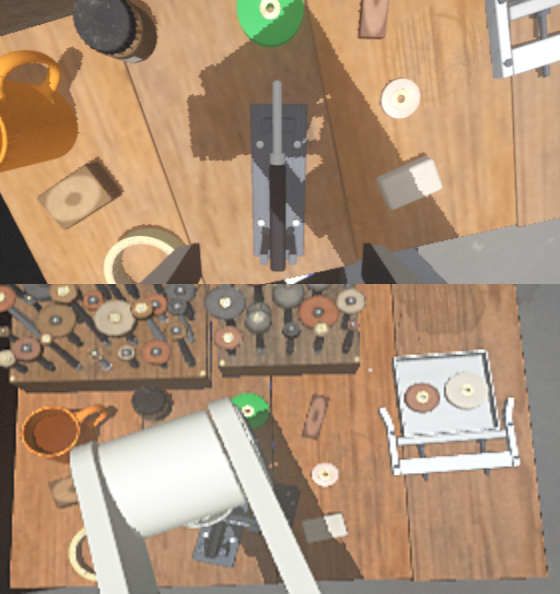

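The hook is back in its slots as it was found. The tray is flush and square against the bar, and the other things are where they were.

```bash
python3 -c "
from rig import manip; print(manip.finish_job())"
```

```text
the job is handed in; nothing more can be done
None
```

The job is handed in at about 23 s: the tray is square and flush on the stop bar after about 1.5 s at roughly 10 N (no reading above 11 N), the hook is back in its stand, and nothing else looks moved in the last pictures.

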